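# Zero the press gauge and hold its arm out at the rider

## Task

Zero the side gauge of the foil press: turn the bar knob on the counter box clockwise to its stop, then let go so that it springs all the way back. After that squeeze the gauge arm's handle so that the lock button in its side goes in, draw the arm out along the scale until its pointer is level with the point of the brass rider, and finish while still holding it there, handle and button squeezed, because a spring pulls it back. Do not shift the rider or the other things on the bench.

Things in the scene. Friction and masses are not known exactly. Their poses are not given: they have to be found in the camera images.
- gauge: Side gauge, fixed: dark base plate 112 x 385 x 12 mm, grey outer tube, steel arm sliding out of it with a black upright handle, aluminium scale bar (gauge x 38 to 68 mm, 36 mm high). Origin on the bench under the handle at home. y: the way the arm extends (roughly to robot's left); x: from handle to scale (roughly away from robot). Only the handle stands over 55 mm.
- handle_grip (a point): Where to grasp the handle: at the button's level, 85 mm above the bench, in the middle of the squeezed width. The handle is 26 mm (gauge x) by 24 mm (gauge y), top 102 mm above the bench. With the button, which stands 8 mm out of its +x face, it is 34 mm wide along gauge x, 28 mm when squeezed. Axes as the gauge's. Moves with the arm.
- button_face (a point): Centre of the outer face of the lock button: round, steel, 18 mm across, on the handle's side towards the scale, 85 mm above the bench, 21 mm from the handle's middle when out.
- lock_button (a joint): Travel of the lock button into the handle, m: 0 out, 0.006 fully in. Sprung (2 N to start, 5 N fully in): squeezing handle and button between the fingers pushes it in, and it comes out when let go. More than about 0.0035 in frees the arm from its lock at home.
- gauge_arm (a joint): How far the arm is drawn out, m: 0 home (locked there, with 2 mm of play, while the button is out), 0.14 at its stop. A spring pulls it back with 4 to 6 N everywhere, so it does not stay out. If let go it runs back and the button catches it about 16 mm short of home; it can be squeezed and drawn out from there again.
- pointer_tip (a point): Tip of the arm's thin steel pointer, which reaches from the handle's foot over the scale, 46 mm above the bench, 50 mm from the handle's middle along gauge x, level with it along y. Moves with the arm. Axes as the gauge's.
- rider_point (a point): Tip of the small point in the middle of the brass rider, the mark to set the arm to. The rider is a clip 12 mm long (gauge y), 24 mm across, its top about 53 mm above the bench, straddling the scale's far edge somewhere 50 to 110 mm out along gauge y; it slides if pushed with over 8 N. The pointer passes freely beside it. Axes as the gauge's.
- counter: The gauge's counter box, fixed: grey, 115 x 90 mm, 50 mm high, with a dark window on top at its -x side and the zero knob beside it. Origin on the bench under the knob's axis, z up.
- knob_grip (a point): Where to grasp the zero knob: on its axis, 79 mm above the bench. The knob is a black bar 42 mm long (this point's x), 13 mm thick (its y), free from 59 to 93 mm above the bench, on a round skirt 46 mm across. The axes turn with the knob; at rest the bar lies along the counter's x.
- zero_knob (a joint): Turn of the zero knob, rad, growing clockwise seen from above: 0 at rest, 1.2 at its stop. A spring of 0.02 N m at rest to 0.08 N m at the stop turns it back to 0 when it is let go.
- pallet: Bystander, loose: brass type holder, 75 x 22 x 19 mm, with a 80 mm turned wooden handle, lying flat. Origin on the bench under it, near its middle.
- spool_a: Bystander, loose: upright foil spool, 40 mm across, 56 mm high. Origin at the middle of its underside.
- spool_b: Bystander, loose: upright foil spool, 40 mm across, 56 mm high. Origin at the middle of its underside.
- die: Bystander, loose: flat brass die, 50 x 35 x 10 mm. Origin at the middle of its underside.
- paste_jar: Bystander, loose: paste jar, 64 mm across, 75 mm high. Origin at the middle of its underside.
- stamp_hammer: Bystander, loose: small hammer, 220 mm long, lying flat. Origin on the bench under it, near its middle.
- boards: Bystander, loose: stack of book boards, 160 x 110 x 24 mm. Origin at the middle of its underside.
Not all that is in view belongs to the job. What is shaped like the counter but blue is not meant.

How it is judged (in metres and radians):
On the way, in this order (a step that is already met when the one before it is completed fails the run):
1. the zero knob is turned clockwise to its stop (value of joint zero_knob above 1.1 rad), for 0.1 s.
2. the knob is let go and has sprung back (value of joint zero_knob below 0.1 rad and contact force between the fingers and counter below 0.2 N), for 0.2 s.
3. the lock button is squeezed in with the arm still home (value of joint lock_button above 0.0035 m and value of joint gauge_arm below 0.02 m), for 0.1 s.
At the end, for the whole second after the job is handed in: The fingers hold the handle (over 5 N) with the lock button squeezed in (over 3.5 mm), the pointer is within 4 mm of the rider's point along the scale and at rest, and the zero knob is back within 0.1 rad of its rest (y of pointer_tip in the frame of rider_point between -0.004 and 0.004 m and value of joint lock_button above 0.0035 m and contact force between the fingers and gauge above 5 N and velocity of joint gauge_arm between -0.01 and 0.01 m/s and value of joint zero_knob below 0.1 rad); the arm keeps its last pose, push and grip.
It fails at once if the rider is shifted along the scale (over 3 mm) (distance of rider_point from where it was at the start of the episode above 0.003 m).
It fails at once if a bystander is moved more than 20 mm (distance of any of pallet, spool_a, spool_b, die, paste_jar, stamp_hammer, boards from where it was at the start of the episode above 0.02 m).
It also fails if it takes over 48 s, if anything falls off the work surface, if the arm or the gripper's body presses on something with over 40 N, if the wrist force passes 120 N, or if a joint passes its speed limit or range.

## Robot

A 7-joint arm with a two-finger parallel gripper is mounted at the origin on the work surface. World frame = base frame: x ahead of the robot, y to its left, z up, the work surface at z = 0. Lengths are in m, angles in degrees, forces in N, time in s.
With the tool pointing down it reaches from about 0.425 to 0.875 m from the base axis. Payload 4.7 kg.
Tool frame: the origin (TCP) lies midway between the tips of the shut fingers; the grasp point (between the pads) lies 19 mm behind it; z points along the fingers, x is the direction in which the jaws open and shut, and the axes are right-handed (so a half turn about z gives the same grasp; the last joint's range is limited). The gripper opens to 87 mm and grips with 3 to 60 N. Pads are 19 mm wide; open, the fingers measure 117 mm over their backs; the gripper's body (75 mm by 190 mm) begins 51 mm behind the grasp point.
Start: joints at [-70.812, 18.392, -4.016, 83.108, 1.295, 78.541, -3.26], TCP at [0.205, 0.617, 0.223] pointing down, gripper open.
Joint ranges: [-163.93, 163.93], [-17.29, 119.83], [-79.2, 71.16], [3.27, 140.29], [-89.18, 269.18], [5.43, 117.66], [-154.24, 154.24]. Speed limits (degrees/s): [147.25, 147.25, 180, 180, 180, 180, 180].

## Interface

Orientations are given as [roll, pitch, yaw] about the fixed x, y, z axes, in that order (R = Rz(yaw) Ry(pitch) Rx(roll)).
In Python, from cell import telemetry, optics, env gives the robot as it stands.
- The arm moves only by the tool arm_command, never from a script. Its arguments are lists of equal length, an entry for each row: "translation": the shift along the tool's x, y, z in cm, a list of three; "twist": the turn about the tool's z in degrees. In form: {"translation": [[x, y, z], ...], "twist": [twist, ...]}. A call has 1 to 10 rows; each row shifts and turns the pose as measured when the row begins, along the tool's axes as they then stand; what a row does not reach is not made up. A row lasts 1/8 s, in which the tool goes at most 62.5 mm and 10.7 degrees, less where a joint would pass 70% of its speed; a pose out of reach is approached as far as the arm can. A call is refused whole if a number of a shift passes 6.25 or a number of a turn 10.7, either way. A call with a gripper value outside its range is refused whole. "grip" is the opening in per cent of the stroke, from 0 (shut) to 100 (fully open), set as the call begins (left out, the last holds). The fingers move at their own pace and stop on an object; "force" is the grip in N (left out, the last holds). Time passes only in rows, so rows that do not move let the fingers close. It gives the time, the measured TCP pose, the force and the opening at its end, in the units of the state.
- telemetry.get_obs(): the state, without advancing time (a new reading comes with each control period).
- optics.read_camera(name): name is "side" or "top"; returns a dict with "img" (400x640x3 uint8, blue, green, red), "fx", "fy", "cx", "cy" (pixels), "dist" ([k1, k2, p1, p2, k3] as OpenCV has them; the pictures are not rectified), "extrinsics" (4x4, takes a point from camera to world coordinates). Camera axes: x right, y up, looking along -z (the intrinsics and any distortion apply to the point x, -y, -z); pixel columns grow to the right and rows downward; lengths in m; the calibration is good to about 2 mm. A picture is of the moment at which its call begins. There is no depth.
- env.sign_off(): hands the job in, once; it reports no verdict.
The state is a dict: "time_s": time; "qpos": joint angles; "joint_velocities": joint speeds; "effort": joint torques, N m; "tool_pos": TCP position; "tool_rot": TCP orientation; "force": force on the tool from outside, world axes, zero at the start; "wrist_torque": the same for the moment, N m; "grip_width": finger opening in m.
Only numpy, scipy, OpenCV 4.12 (cv2) and the standard library are available. Lean on these libraries where they do the work, as an engineer would, in place of code of your own. Each camera call takes 0.05 s, during which the arm holds its last target. There are 200 camera calls.

## Working session

There is one attempt and no reset: what is moved stays moved. The work goes in short steps, Python scripts to look and compute and a tool call to move; the robot and the scene stay as the last step left them, time stands still between calls to the robot, and variables do not carry over. Pictures are saved under pics/ and viewed, about 8 in all and at most 12, crops included, and the job is handed in when it is done.

Besides the shell and the picture viewer there is one more tool, called after "Call:" as name(argument=value, ...) on one line, values as JSON. arm_command: Moves the arm, as the interface text tells. Its arguments: {"type":"object","properties":{"translation":{"type":"array","items":{"type":"array","items":{"type":"number"}}},"twist":{"type":"array","items":{"type":"number"}},"grip":{"type":"number"},"force":{"type":"number"}},"required":["translation","twist"]}

```bash
mkdir -p pics; ls
cat > h.py <<'E'
import numpy as np, cv2
from cell import telemetry, optics, env
def snap(n,f):
    c=optics.read_camera(n); cv2.imwrite(f'pics/{f}.png',c['img']); 
    np.savez(f'pics/{f}.npz',**{k:np.array(v) for k,v in c.items()}); return c
def load(f): return dict(np.load(f'pics/{f}.npz'))
def K(c): return np.array([[c['fx'],0,c['cx']],[0,c['fy'],c['cy']],[0,0,1.]],float)
def ray(c,u,v):
    p=cv2.undistortPoints(np.array([[[u,v]]],float),K(c),np.array(c['dist'],float))[0,0]
    E=np.array(c['extrinsics']); return E[:3,3],E[:3,:3]@np.array([p[0],-p[1],-1])
def atz(c,u,v,z):
    o,d=ray(c,u,v); return o+d*(z-o[2])/d[2]
def proj(c,P):
    E=np.linalg.inv(np.array(c['extrinsics'])); q=E[:3,:3]@np.array(P,float)+E[:3,3]
    return cv2.projectPoints(np.array([[q[0],-q[1],-q[2]]]),np.zeros(3),np.zeros(3),K(c),np.array(c['dist'],float))[0][0,0]
def crop(f,x0,y0,x1,y1,s,out):
    i=cv2.imread(f'pics/{f}.png')[y0:y1,x0:x1]; cv2.imwrite(f'pics/{out}.png',cv2.resize(i,None,fx=s,fy=s,interpolation=cv2.INTER_CUBIC))
E
python3 - <<'E'
from h import *
for n in('top','side'):
    c=snap(n,n+'0'); print(n,np.round(c['extrinsics'],3).tolist(),c['fx'],c['dist'])
print(telemetry.get_obs())
a=cv2.imread('pics/top0.png');b=cv2.imread('pics/side0.png')
E
```

```text
pics
top [[-0.001, 0.997, -0.072, 0.435], [-1.0, 0.0, 0.018, -0.043], [0.018, 0.072, 0.997, 1.399], [0.0, 0.0, 0.0, 1.0]] 380.6393293782527 [-0.07496851  0.          0.          0.          0.        ]
side [[-0.87, 0.383, -0.31, 0.063], [-0.493, -0.676, 0.547, 0.758], [-0.0, 0.629, 0.777, 1.274], [0.0, 0.0, 0.0, 1.0]] 503.45313906894273 [-0.11376913  0.          0.          0.          0.        ]
{'time_s': 0.1, 'qpos': array([-70.81046988,  18.43461759,  -4.01658797,  83.16875936,
         1.2954424 ,  78.54134269,  -3.26105617]), 'joint_velocities': array([ 0.00086861, -0.08819541,  0.04585518, -0.14040511, -0.00916606,
        0.00582298,  0.00554664]), 'effort': array([-1.86404141e-04, -4.92573667e+01, -4.05709064e-01, -3.13395667e+01,
       -6.41335314e-02,  3.94472620e-02,  7.34638274e-05]), 'tool_pos': array([0.2048541 , 0.61634228, 0.22156582]), 'tool_rot': array([1.79994363e+02, 9.94560711e-02, 7.16201130e+01]), 'force': array([0.34588028, 0.77547319, 0.63187424]), 'wrist_torque': array([-0.01049133, -0.03155377, -0.06023605]), 'grip_width': 0.08667089664447072}
```

View pics/top0.png

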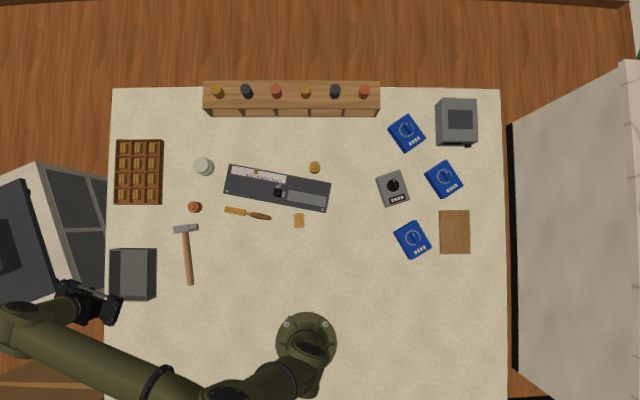

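View pics/side0.png

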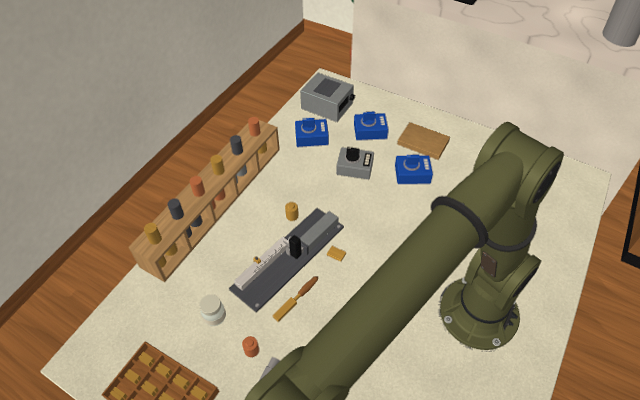

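Top view: gauge around (278,188), counter around (393,187) with the knob at about (392,185). Side view: handle about (295,246), knob about (352,154). I'll enlarge both.

Run:
```python
from h import *
for f,r1,r2 in(('top0',(215,150,345,220),(360,150,425,220)),('side0',(220,195,355,315),(325,135,385,190))):
    i=cv2.imread(f'pics/{f}.png')
    A=i[r1[1]:r1[3],r1[0]:r1[2]];B=i[r2[1]:r2[3],r2[0]:r2[2]]
    s=4
    A=cv2.resize(A,None,fx=s,fy=s,interpolation=cv2.INTER_CUBIC);B=cv2.resize(B,None,fx=s,fy=s,interpolation=cv2.INTER_CUBIC)
    o=np.zeros((max(A.shape[0],B.shape[0]),A.shape[1]+B.shape[1],3),np.uint8)
    o[:A.shape[0],:A.shape[1]]=A;o[:B.shape[0],A.shape[1]:]=B
    for x in range(0,o.shape[1],40):cv2.line(o,(x,0),(x,5),(0,0,255),1)
    for x in range(0,o.shape[0],40):cv2.line(o,(0,x),(5,x),(0,0,255),1)
    print(o.shape,A.shape);cv2.imwrite(f'pics/{f}z.png',o)
```

```text
(280, 780, 3) (280, 520, 3)
(480, 780, 3) (480, 540, 3)
```

View pics/top0z.png

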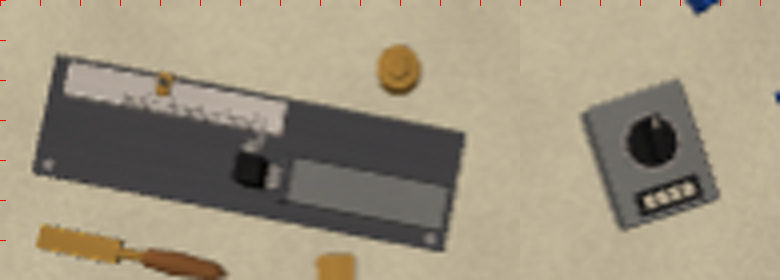

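View pics/side0z.png

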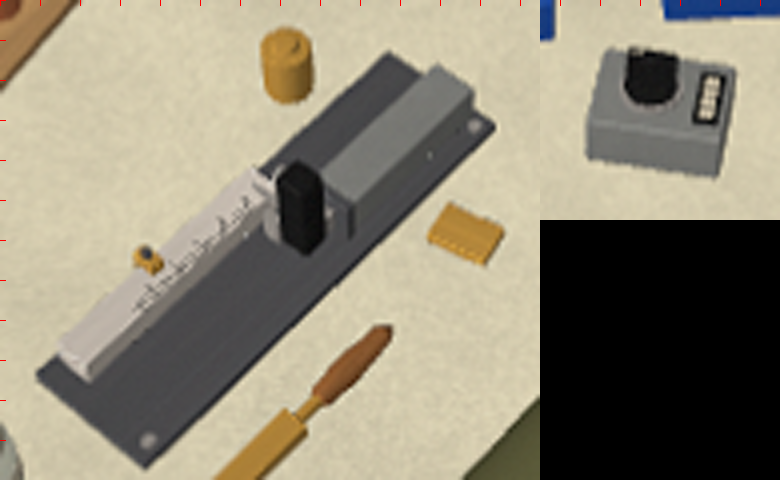

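Run:
```python
from h import *
T=load('top0');S=load('side0')
t1=lambda X,Y:(215+(X+.5)/4-.5,150+(Y+.5)/4-.5)
t2=lambda X,Y:(360+(X-520+.5)/4-.5,150+(Y+.5)/4-.5)
s1=lambda X,Y:(220+(X+.5)/4-.5,195+(Y+.5)/4-.5)
s2=lambda X,Y:(325+(X-540+.5)/4-.5,135+(Y+.5)/4-.5)
C=np.array([atz(T,*t1(*p),.012) for p in((57,55),(465,131),(443,250),(33,174))])
print(C, [np.linalg.norm(C[i]-C[i-1]) for i in range(4)])
# side plate corners: far(391,52) right(495,126) near(145,467) left(38,376)
D=np.array([atz(S,*s1(*p),.012) for p in((38,376),(391,52),(495,126),(145,467))]);print('side plate',D)
print([np.linalg.norm(D[i]-D[i-1]) for i in range(4)])
for c in(C,D):
    y=(c[0]-c[1]+c[3]-c[2]);x=(c[0]-c[3]+c[1]-c[2]);print('yaw from y',np.degrees(np.arctan2(y[1],y[0]))-90,'from x',np.degrees(np.arctan2(x[1],x[0])), 'ctr',c.mean(0))
print('handle top',atz(T,*t1(250,168),.102),atz(S,*s1(300,170),.102))
print('rider',atz(T,*t1(164,84),.053),atz(S,*s1(148,256),.053))
print('spool etc')
B=np.array([atz(T,*t2(*p),.05) for p in((583,113),(678,80),(720,198),(622,230))]);print('counter',B,B.mean(0),[np.linalg.norm(B[i]-B[i-1]) for i in range(4)])
x=B[0]-B[3]+B[1]-B[2];y=B[0]-B[1]+B[3]-B[2];print(np.degrees(np.arctan2(x[1],x[0])),np.degrees(np.arctan2(y[1],y[0]))-90)
B2=np.array([atz(S,*s2(*p),.05) for p in((606,50),(736,66),(721,143),(588,127))]);print('counter side',B2,B2.mean(0),[np.linalg.norm(B2[i]-B2[i-1]) for i in range(4)])
print('knob',atz(T,*t2(652,140),.075),atz(T,*t2(652,140),.059),atz(S,*s2(651,58),.093),'skirt',atz(S,*s2(650,85),.057))
```

```text
[[ 0.64948242  0.28192859  0.012     ]
 [ 0.57933165 -0.09306125  0.012     ]
 [ 0.47045255 -0.07277     0.012     ]
 [ 0.53975956  0.30195934  0.012     ]] [np.float64(0.11153626042459172), np.float64(0.3814950993230301), np.float64(0.11075375354949431), np.float64(0.3810846934327267)]
side plate [[ 0.64772424  0.28379954  0.012     ]
 [ 0.5762152  -0.09421071  0.012     ]
 [ 0.46938883 -0.07071422  0.012     ]
 [ 0.5412204   0.30475356  0.012     ]]
[np.float64(0.10854555999142335), np.float64(0.38471455613763494), np.float64(0.1093798771539492), np.float64(0.3822771676038864)]
yaw from y -10.537347615631504 from x -10.450967323771303 ctr [0.55975655 0.10451417 0.012     ]
yaw from y -10.771161302496878 from x -11.770016007631424 ctr [0.55863716 0.10590704 0.012     ]
handle top [0.53812664 0.09381189 0.102     ] [0.54240717 0.09046314 0.102     ]
rider [0.61699375 0.17621264 0.053     ] [0.61781432 0.18037096 0.053     ]
spool etc
counter [[ 0.59174225 -0.2510635   0.05      ]
 [ 0.62175363 -0.33728141  0.05      ]
 [ 0.51554457 -0.37351444  0.05      ]
 [ 0.48703232 -0.28484467  0.05      ]] [ 0.55401819 -0.31167601  0.05      ] [np.float64(0.11002426244753208), np.float64(0.09129189394986584), np.float64(0.11221941383656499), np.float64(0.09314116414807748)]
18.363499317640812 18.502072845563177
counter side [[ 0.62239002 -0.33725785  0.05      ]
 [ 0.51686297 -0.37511772  0.05      ]
 [ 0.4885835  -0.28892048  0.05      ]
 [ 0.5925486  -0.25059647  0.05      ]] [ 0.55509627 -0.31297313  0.05      ] [np.float64(0.09165536000577774), np.float64(0.11211301910352778), np.float64(0.09071765479956728), np.float64(0.11080375453333544)]
knob [ 0.56510341 -0.30789619  0.075     ] [ 0.56667637 -0.31109435  0.059     ] [ 0.5660439  -0.30890866  0.093     ] skirt [ 0.56733096 -0.31271493  0.057     ]
```

```bash
cat >> h.py <<'E'
def plan(pos,yaw,n=None):
    o=telemetry.get_obs(); p=np.array(o['tool_pos']); y=o['tool_rot'][2]
    d=np.array(pos)-p; t=-((yaw-y+180)%360-180)   # twist + = clockwise
    n=n or int(max(np.ceil(np.linalg.norm(d)/.055),np.ceil(abs(t)/10),1))
    print('from',np.round(p,4),np.round(o['tool_rot'],2),'F',np.round(o['force'],1),'w',round(o['grip_width'],4),'t',o['time_s'],'n',n)
    rows=[]
    for i in range(n):
        a=np.radians(y-t*i/n); s=d/n*100
        rows.append([round(v,2) for v in (s[0]*np.cos(a)+s[1]*np.sin(a), s[0]*np.sin(a)-s[1]*np.cos(a), -s[2])])
    print(rows,[round(t/n,2)]*n)
E
python3 -c "
from h import *
plan([.5,.28,.222],10,9)"
```

```text
from [0.2049 0.6163 0.2216] [1.7999e+02 1.0000e-01 7.1620e+01] F [0.3 0.8 0.6] w 0.0867 t 0.1 n 9
[[np.float64(-2.51), np.float64(4.29), np.float64(-0.0)], [np.float64(-1.98), np.float64(4.56), np.float64(-0.0)], [np.float64(-1.43), np.float64(4.76), np.float64(-0.0)], [np.float64(-0.85), np.float64(4.9), np.float64(-0.0)], [np.float64(-0.26), np.float64(4.97), np.float64(-0.0)], [np.float64(0.34), np.float64(4.96), np.float64(-0.0)], [np.float64(0.93), np.float64(4.89), np.float64(-0.0)], [np.float64(1.5), np.float64(4.74), np.float64(-0.0)], [np.float64(2.06), np.float64(4.53), np.float64(-0.0)]] [np.float64(6.85), np.float64(6.85), np.float64(6.85), np.float64(6.85), np.float64(6.85), np.float64(6.85), np.float64(6.85), np.float64(6.85), np.float64(6.85)]
```

Call:
arm_command(translation=[[-2.5,4.3,0],[-2,4.6,0],[-1.4,4.8,0],[-0.8,4.9,0],[-0.3,5,0],[0.3,5,0],[0.9,4.9,0],[1.5,4.7,0],[2.1,4.5,0]], twist=[6.8,6.8,6.8,6.8,6.8,6.8,6.8,6.8,6.8], grip=100)

```text
time_s: 1.23
tool_pos: [0.5009, 0.269, 0.2166]
tool_rot: [179.8, 0.4, 9.0]
force: [0.1, 1.4, 0.3]
grip_width: 0.0873
```

```bash
sed -i 's/round(v,2) for/float(round(v,1)) for/; s/round(t\/n,2)/float(round(t\/n,1))/' h.py; python3 -c "
from h import *
plan([.56,-.20,.2],-62)"
```

```text
from [0.5009 0.269  0.2166] [179.75   0.42   9.02] F [0.1 1.4 0.3] w 0.0873 t 1.225 n 9
[[-0.2, 5.2, 0.2], [0.6, 5.2, 0.2], [1.3, 5.1, 0.2], [2.0, 4.9, 0.2], [2.6, 4.6, 0.2], [3.2, 4.2, 0.2], [3.7, 3.7, 0.2], [4.2, 3.1, 0.2], [4.6, 2.5, 0.2]] [7.9, 7.9, 7.9, 7.9, 7.9, 7.9, 7.9, 7.9, 7.9]
```

Call:
arm_command(translation=[[-0.2,5.2,0],[0.6,5.2,0],[1.3,5.1,0],[2,4.9,0],[2.6,4.6,0],[3.2,4.2,0],[3.7,3.7,0],[4.2,3.1,0],[4.6,2.5,0],[0,0,0]], twist=[7.9,7.9,7.9,7.9,7.9,7.9,7.9,7.9,7.9,0])

```text
time_s: 2.48
tool_pos: [0.5491, -0.2211, 0.2161]
tool_rot: [179.3, -0.2, -64.9]
force: [-0.4, -0.6, -0.6]
grip_width: 0.087
```

```bash
python3 -c "
from h import *
plan([.5665,-.31,.14],-71)"
```

```text
from [ 0.5491 -0.2211  0.2161] [179.28  -0.22 -64.93] F [-0.4 -0.6 -0.6] w 0.087 t 2.475 n 3
[[2.9, 0.7, 2.5], [3.0, 0.6, 2.5], [3.0, 0.5, 2.5]] [2.0, 2.0, 2.0]
```

Call:
arm_command(translation=[[2.9,0.7,2.5],[3,0.6,2.5],[3,0.5,2.5],[0,0,0]], twist=[2,2,2,0])

```text
time_s: 2.98
tool_pos: [0.5689, -0.3068, 0.1376]
tool_rot: [179.4, 0.0, -70.6]
force: [-0.7, 0.1, 0.3]
grip_width: 0.0872
```

```bash
python3 -c "
from h import *
plan([.5665,-.31,.064],-71)
c=snap('side','s1');crop('s1',290,80,430,200,5,'s1z')
print(proj(c,[.5665,-.31,.093]))"
```

```text
from [ 0.5689 -0.3068  0.1376] [ 1.7935e+02  4.0000e-02 -7.0590e+01] F [-0.7  0.1  0.3] w 0.0872 t 2.975 n 2
[[0.1, 0.2, 3.7], [0.1, 0.2, 3.7]] [0.2, 0.2]
[352.40532691 148.8722048 ]
```

View pics/s1z.png

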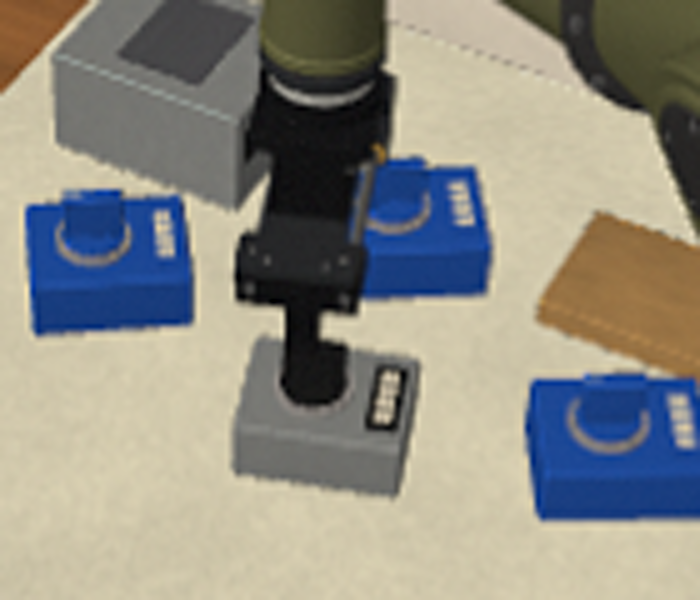

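The side view shows the gripper straddling the knob (crop ~(313,375)), jaws across the bar. Descending.

Call:
arm_command(translation=[[0.1,0.2,3.6],[0.1,0.2,3.6],[0,0,0.2],[0,0,0]], twist=[0.2,0.2,0,0])

```text
time_s: 3.52
tool_pos: [0.5722, -0.3013, 0.0685]
tool_rot: [-180.0, 0.1, -70.2]
force: [-0.3, -0.8, 0.1]
grip_width: 0.0874
```

Call:
arm_command(translation=[[0,0,0],[0,0,0],[0,0,0],[0,0,0],[0,0,0],[0,0,0]], twist=[0,0,0,0,0,0], grip=0, force=12)

```text
time_s: 4.28
tool_pos: [0.575, -0.3016, 0.0732]
tool_rot: [-179.7, -0.1, -70.1]
force: [0.2, -0.6, 0.3]
grip_width: 0.0352
```

```bash
python3 -c "
from h import *
plan([.5665,-.31,.064],-71)"
```

```text
from [ 0.575  -0.3016  0.0732] [-1.7965e+02 -1.4000e-01 -7.0130e+01] F [ 0.2 -0.6  0.3] w 0.0352 t 4.275 n 1
[[0.5, 1.1, 0.9]] [0.9]
```

Call:
arm_command(translation=[[0.5,1.1,0.9],[0,0.1,0.1],[0,0.1,0.1]], twist=[0.8,0,0], grip=45)

```text
time_s: 4.65
tool_pos: [0.5631, -0.3116, 0.0608]
tool_rot: [-179.7, -0.1, -71.0]
force: [0.5, 0.2, 0.7]
grip_width: 0.0392
```

```bash
python3 -c "
from h import *
plan([.5665,-.31,.064],-71)"
```

```text
from [ 0.5631 -0.3116  0.0608] [-1.7971e+02 -1.1000e-01 -7.1030e+01] F [0.5 0.2 0.7] w 0.0392 t 4.65 n 1
[[-0.0, -0.4, -0.3]] [-0.0]
```

Call:
arm_command(translation=[[0,-0.3,-0.2],[0,0,0],[0,0,0],[0,0,0],[0,0,0],[0,0,0]], twist=[0,0,0,0,0,0], grip=0, force=15)

```text
time_s: 5.4
tool_pos: [0.5664, -0.3101, 0.0631]
tool_rot: [-179.7, -0.1, -71.0]
force: [-0.4, 0.1, -0.4]
grip_width: 0.0124
```

Call:
arm_command(translation=[[0,0,0],[0,0,0],[0,0,0],[0,0,0]], twist=[9,9,9,9])

```text
time_s: 5.9
tool_pos: [0.5664, -0.3101, 0.0631]
tool_rot: [-179.7, 0.1, -108.1]
force: [0.1, 0.4, -0.4]
grip_width: 0.013
```

```bash
python3 -c "
from h import *
plan([.5665,-.31,.064],-140)
print(telemetry.get_obs()['wrist_torque'],telemetry.get_obs()['qpos'])"
```

```text
from [ 0.5664 -0.3101  0.0631] [-1.7968e+02  1.2000e-01 -1.0807e+02] F [ 0.1  0.4 -0.4] w 0.013 t 5.9 n 4
[[-0.0, -0.0, -0.0], [-0.0, -0.0, -0.0], [-0.0, -0.0, -0.0], [-0.0, -0.0, -0.0]] [8.0, 8.0, 8.0, 8.0]
[-0.11744658  0.27455464  0.11348269] [-11.13886522  32.22914958  49.92330543  95.60834127 -27.07367118
  64.66535528 -61.83569091]
```

Call:
arm_command(translation=[[0,0,0],[0,0,0],[0,0,0],[0,0,0],[0,0,0]], twist=[8,8,8,5,2])

```text
time_s: 6.52
tool_pos: [0.5664, -0.31, 0.0631]
tool_rot: [-179.8, 0.2, -139.9]
force: [0.7, 0.2, 0.0]
grip_width: 0.0126
```

```bash
python3 -c "
from h import *
plan([.5665,-.31,.064],-140)
print(telemetry.get_obs()['wrist_torque'],telemetry.get_obs()['qpos'])"
```

```text
from [ 0.5664 -0.31    0.0631] [-1.7978e+02  1.6000e-01 -1.3994e+02] F [0.7 0.2 0. ] w 0.0126 t 6.525 n 1
[[-0.0, -0.0, -0.1]] [0.1]
[0.00393133 0.3544245  0.05791055] [-15.37358352  35.40711811  56.68779485  95.7182142  -32.02535924
  66.33433058 -90.24081649]
```

Call:
arm_command(translation=[[0,0,0],[0,0,0],[0,0,0]], twist=[3,3,0])

```text
time_s: 6.9
tool_pos: [0.5667, -0.3104, 0.0632]
tool_rot: [-179.7, 0.1, -145.8]
force: [-0.7, 0.2, 0.4]
grip_width: 0.0138
```

```bash
python3 -c "
from h import *
plan([.5665,-.31,.064],-140)
print(telemetry.get_obs()['wrist_torque'])
c=snap('side','s2');crop('s2',320,100,390,185,7,'s2z')"
```

```text
from [ 0.5667 -0.3104  0.0632] [-1.7972e+02  1.3000e-01 -1.4582e+02] F [-0.7  0.2  0.4] w 0.0138 t 6.9 n 1
[[-0.0, 0.0, -0.1]] [-5.8]
[-0.06221809  0.21485622  0.37898538]
```

View pics/s2z.png

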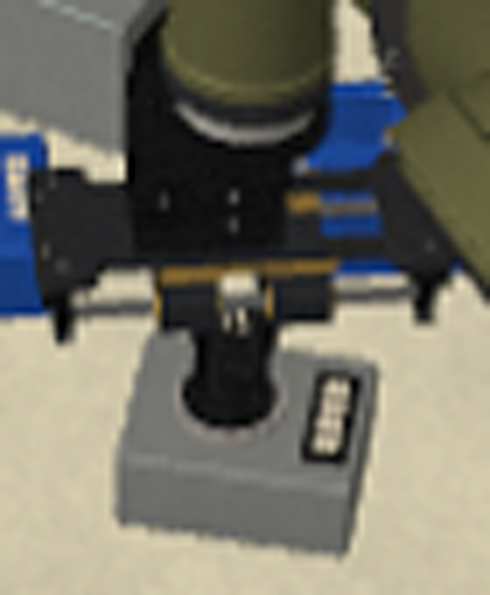

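Torque jump (0.38 N·m) and a widened grip: the stop is reached. The picture agrees (fingers on knob at crop (235,350)). Releasing.

Call:
arm_command(translation=[[0,0,0],[0,0,0],[0,0,0],[0,0,0],[0,0,0],[0,0,0],[0,0,0],[0,0,0]], twist=[0,0,0,0,0,0,0,0], grip=100)

```text
time_s: 7.95
tool_pos: [0.5668, -0.3102, 0.0632]
tool_rot: [-179.7, 0.2, -145.8]
force: [0.1, -1.6, -0.4]
grip_width: 0.0836
```

Call:
arm_command(translation=[[0,0,-3],[0,0,-5],[0,0,-5],[0,0,0]], twist=[0,0,0,0])

```text
time_s: 8.45
tool_pos: [0.5656, -0.3097, 0.1961]
tool_rot: [-179.8, 0.1, -145.8]
force: [-1.0, -0.7, -1.0]
grip_width: 0.0866
```

```bash
python3 -c "
from h import *
plan([.55,-.05,.2],-75)"
```

```text
from [ 0.5656 -0.3097  0.1961] [-1.7983e+02  1.3000e-01 -1.4582e+02] F [-1.  -0.7 -1. ] w 0.0866 t 8.45 n 8
[[-1.7, 2.8, -0.0], [-2.1, 2.5, -0.0], [-2.4, 2.2, -0.0], [-2.7, 1.8, -0.0], [-3.0, 1.3, -0.0], [-3.1, 0.8, -0.0], [-3.2, 0.3, -0.0], [-3.2, -0.2, -0.0]] [-8.9, -8.9, -8.9, -8.9, -8.9, -8.9, -8.9, -8.9]
```

Call:
arm_command(translation=[[-1.7,2.8,0],[-2.1,2.5,0],[-2.4,2.2,0],[-2.7,1.8,0],[-3,1.3,0],[-3.1,0.8,0],[-3.2,0.3,0],[-3.2,-0.2,0],[0,0,0]], twist=[-8.9,-8.9,-8.9,-8.9,-8.9,-8.9,-8.9,-8.9,0])

```text
time_s: 9.57
tool_pos: [0.5407, -0.0413, 0.188]
tool_rot: [179.7, 0.1, -72.2]
force: [0.5, -0.2, -0.6]
grip_width: 0.087
```

```bash
python3 -c "
from h import *
plan([.54,.05,.2],-10.7)
c=snap('top','t1');a=cv2.imread('pics/top0.png');b=c['img']
r=lambda i:cv2.resize(i[160:215,365:420],None,fx=7,fy=7,interpolation=cv2.INTER_CUBIC)
d=snap('side','s3')['img']
cv2.imwrite('pics/t1z.png',np.hstack([r(a),r(b)]))
"
```

```text
from [ 0.5407 -0.0413  0.188 ] [ 1.7966e+02  8.0000e-02 -7.2220e+01] F [ 0.5 -0.2 -0.6] w 0.087 t 9.575 n 7
[[-1.2, -0.4, -0.2], [-1.2, -0.6, -0.2], [-1.1, -0.7, -0.2], [-0.9, -0.9, -0.2], [-0.8, -1.0, -0.2], [-0.6, -1.1, -0.2], [-0.4, -1.2, -0.2]] [-8.8, -8.8, -8.8, -8.8, -8.8, -8.8, -8.8]
```

View pics/t1z.png

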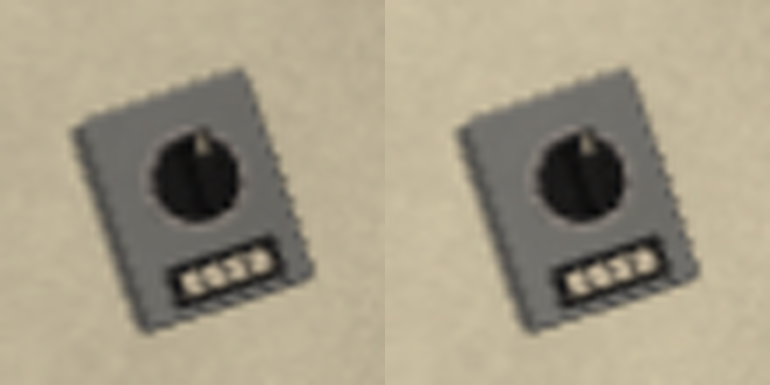

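```bash
cat > fit.py <<'E'
from h import *
yaw=np.radians(-10.8);X=np.array([np.cos(yaw),np.sin(yaw)]);Y=np.array([-np.sin(yaw),np.cos(yaw)])
def mask(f,r,s=6,th=38):
    i=cv2.imread(f'pics/{f}.png')[r[1]:r[3],r[0]:r[2]].max(2)
    return cv2.resize(i,None,fx=s,fy=s,interpolation=cv2.INTER_CUBIC)<th
def sil(c,r,p,shape,z0,s=6):
    P=[]
    for z in(z0,.102):
        for a in(-.013,.013):
            for b in(-.012,.012):
                q=p+a*X+b*Y; u=proj(c,[q[0],q[1],z]); P.append([(u[0]-r[0]+.5)*s-.5,(u[1]-r[1]+.5)*s-.5])
    m=np.zeros(shape,np.uint8);cv2.fillConvexPoly(m,cv2.convexHull(np.round(P).astype(np.int32)),1);return m>0
if __name__=='__main__':
    for f,r in(('top0',(265,180,295,205)),('side0',(280,228,310,262))):
        c=load(f)
        for th in(32,42):
            m=mask(f,r,th=th);best=(0,)
            for z0 in(.03,.04,.05):
              for x in np.arange(.53,.552,.001):
                for y in np.arange(.08,.104,.001):
                    k=sil(c,r,np.array([x,y]),m.shape,z0);best=max(best,((k&m).sum()/(k|m).sum(),x,y,z0))
            print(f,th,m.sum()/36,best)
    T=load('top0');S=load('side0')
    s=lambda X,Y:(215+(X+.5)/4-.5,150+(Y+.5)/4-.5)
    A=np.array([atz(T,*s(*p),.036) for p in((67,62),(287,101),(283,135),(64,96))]);print('scale',A)
    print('scale x edges',A[:,:2]@X,'rider y',[np.array(v)@Y for v in((.617,.1762),(.6178,.1804))],'handle',np.array([.54,.092])@X)
E
python3 fit.py
```

```text
top0 32 54.69444444444444 (np.float64(0.7601390498261877), np.float64(0.537), np.float64(0.09400000000000001), 0.05)
top0 42 62.666666666666664 (np.float64(0.8591603053435114), np.float64(0.537), np.float64(0.09600000000000002), 0.05)
side0 32 198.44444444444446 (np.float64(0.8309071852800746), np.float64(0.538), np.float64(0.09800000000000002), 0.03)
side0 42 217.22222222222223 (np.float64(0.8796423658872077), np.float64(0.538), np.float64(0.09800000000000002), 0.03)
scale [[0.63937556 0.26709502 0.036     ]
 [0.60387618 0.06799372 0.036     ]
 [0.5731256  0.07138326 0.036     ]
 [0.60845784 0.26923    0.036     ]]
scale x edges [0.57800185 0.58043912 0.54959808 0.5472317 ] rider y [np.float64(0.28869328467778704), np.float64(0.29296879618251614)] handle 0.5131960344516053
```

Call:
arm_command(translation=[[-1.2,-0.4,0],[-1.2,-0.6,0],[-1.1,-0.7,0],[-0.9,-0.9,0],[-0.8,-1,0],[-0.6,-1.1,0],[-0.4,-1.2,0],[0,0,0]], twist=[-8.8,-8.8,-8.8,-8.8,-8.8,-8.8,-8.8,0])

```text
time_s: 10.68
tool_pos: [0.5404, 0.0314, 0.1853]
tool_rot: [179.4, 0.4, -10.9]
force: [0.5, 0.3, -0.9]
grip_width: 0.0865
```

```bash
python3 -c "
from h import *
plan([.5392,.0967,.135],-10.8)"
```

```text
from [0.5404 0.0314 0.1853] [179.36   0.35 -10.9 ] F [ 0.5  0.3 -0.9] w 0.0865 t 10.675 n 2
[[-0.7, -3.2, 2.5], [-0.7, -3.2, 2.5]] [-0.1, -0.1]
```

Call:
arm_command(translation=[[-0.7,-3.2,2.5],[-0.7,-3.2,2.5],[0,0,0],[0,0,0]], twist=[0,0,0,0])

```text
time_s: 11.18
tool_pos: [0.5407, 0.0888, 0.1342]
tool_rot: [179.2, 0.2, -12.3]
force: [0.6, -0.1, 0.4]
grip_width: 0.087
```

```bash
python3 -c "
from h import *
plan([.5392,.0967,.066],-10.8,2)"
```

```text
from [0.5407 0.0888 0.1342] [ 1.7918e+02  1.5000e-01 -1.2300e+01] F [ 0.6 -0.1  0.4] w 0.087 t 11.175 n 2
[[-0.2, -0.4, 3.4], [-0.2, -0.4, 3.4]] [-0.8, -0.8]
```

Call:
arm_command(translation=[[-0.2,-0.4,3.2],[-0.2,-0.4,3.2],[0,0,0],[0,0,0]], twist=[-0.8,-0.8,0,0])

```text
time_s: 11.68
tool_pos: [0.5428, 0.0901, 0.074]
tool_rot: [179.3, -0.3, -11.5]
force: [-0.0, 0.2, 0.5]
grip_width: 0.0871
```

```bash
python3 -c "
from h import *
plan([.5392,.0967,.066],-10.8)"
```

```text
from [0.5428 0.0901 0.074 ] [179.31  -0.29 -11.47] F [-0.   0.2  0.5] w 0.0871 t 11.675 n 1
[[-0.5, -0.6, 0.8]] [-0.7]
```

Call:
arm_command(translation=[[-0.5,-0.6,0.7],[0,0,0],[0,0,0]], twist=[-0.7,0,0])

```text
time_s: 12.05
tool_pos: [0.5409, 0.0972, 0.0694]
tool_rot: [179.5, -0.5, -10.8]
force: [-0.0, 0.7, 0.9]
grip_width: 0.087
```

```bash
python3 -c "
from h import *
plan([.5392,.0967,.066],-10.8)"
```

```text
from [0.5409 0.0972 0.0694] [179.48  -0.51 -10.81] F [-0.   0.7  0.9] w 0.087 t 12.05 n 1
[[-0.2, 0.1, 0.3]] [-0.0]
```

Call:
arm_command(translation=[[-0.2,0.1,0.3],[0,0,0],[0,0,0],[0,0,0],[0,0,0]], twist=[0,0,0,0,0], grip=43, force=20)

```text
time_s: 12.68
tool_pos: [0.5388, 0.0965, 0.0666]
tool_rot: [179.5, -0.5, -10.8]
force: [0.3, 0.3, -0.8]
grip_width: 0.0451
```

```bash
python3 -c "
from h import *
plan([.5392,.0967,.066],-10.8)
c=snap('side','s4');crop('s4',255,195,335,275,7,'s4z')"
```

```text
from [0.5388 0.0965 0.0666] [179.49  -0.54 -10.81] F [ 0.3  0.3 -0.8] w 0.0451 t 12.675 n 1
[[0.0, -0.0, 0.1]] [-0.0]
```

View pics/s4z.png

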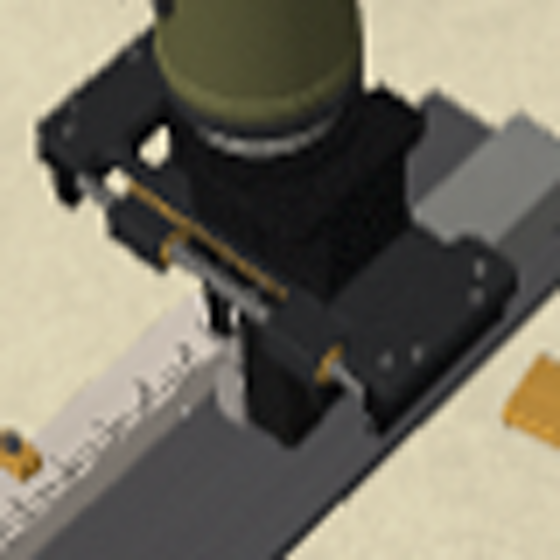

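The fingers straddle the handle (crop ~(280,370)), clear of scale and rider (crop (18,450)). Closing.

Call:
arm_command(translation=[[0,0,0],[0,0,0],[0,0,0],[0,0,0],[0,0,0]], twist=[0,0,0,0,0], grip=0, force=22)

```text
time_s: 13.35
tool_pos: [0.5403, 0.0962, 0.0667]
tool_rot: [179.5, -0.7, -10.8]
force: [2.6, 0.3, -1.2]
grip_width: 0.0277
```

Call:
arm_command(translation=[[0,-1,0],[0,-1.2,0],[0,-1.2,0],[0,-1.2,0],[0,-1.2,0],[0,-1.2,0],[0,-1,0],[0,0,0]], twist=[0,0,0,0,0,0,0,0])

```text
time_s: 14.35
tool_pos: [0.5517, 0.1564, 0.0667]
tool_rot: [177.9, -0.1, -11.4]
force: [-0.3, -3.6, 1.5]
grip_width: 0.0274
```

```bash
python3 -c "
from h import *
from fit import X,Y
p=telemetry.get_obs()['tool_pos'][:2];q=p-np.array([.5403,.0962]);print('moved',q@X,q@Y)
plan(list(np.array([.5403,.0962])+.09*Y)+[.0667],-10.8)
c=snap('side','s5');d=snap('top','t5')
a=c['img'][210:275,235:300];b=d['img'][150:205,235:300]
r=lambda i:cv2.resize(i,None,fx=6,fy=6,interpolation=cv2.INTER_CUBIC)
o=np.zeros((390,780,3),np.uint8);o[:,:390]=r(a);o[:330,390:]=r(b);cv2.imwrite('pics/z5.png',o)"
```

```text
moved -6.334565931093682e-05 0.06131966251390376
from [0.5517 0.1564 0.0667] [ 1.7792e+02 -1.2000e-01 -1.1420e+01] F [-0.3 -3.6  1.5] w 0.0274 t 14.35 n 1
[[-0.0, -2.9, 0.0]] [-0.6]
```

View pics/z5.png

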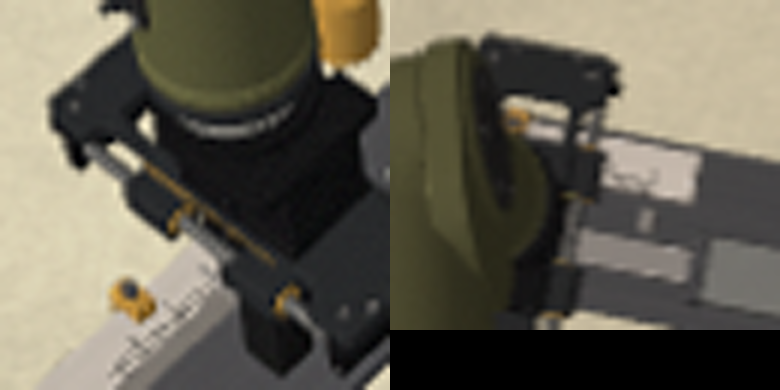

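Side view: rider at crop (131,293), handle foot at (280,372), still held; the pointer is hidden behind the gripper. I'll measure pointer and rider from the home images.

```bash
python3 -c "
from h import *
a=cv2.imread('pics/side0.png')[232:267,248:298];b=cv2.imread('pics/top0.png')[162:198,248:298]
r=lambda i:cv2.resize(i,None,fx=8,fy=8,interpolation=cv2.INTER_CUBIC)
o=np.zeros((290,800,3),np.uint8);A,B=r(a),r(b);o[:280,:400]=A;o[:288,400:]=B
o=np.clip(o*1.3,0,255).astype(np.uint8)
for x in range(0,800,40):cv2.line(o,(x,0),(x,5),(0,0,255),1)
for x in range(0,290,40):cv2.line(o,(0,x),(5,x),(0,0,255),1)
cv2.imwrite('pics/z6.png',o)
from fit import Y
for f in('side0',):
  c=load(f);p=np.array([.5375,.097]);print(proj(c,[*(p+.0613*Y),.03])-proj(c,[*p,.03]))"
```

```text
[-14.32172102  13.60691017]
```

View pics/z6.png

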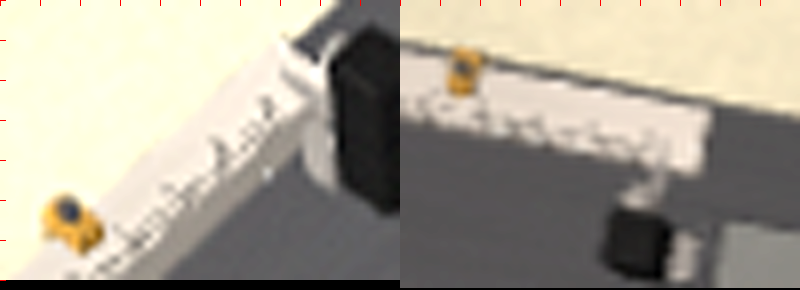

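Run:
```python
from h import *
from fit import *
T=load('top0');S=load('side0')
s=lambda x,y:(248+(x+.5)/8-.5,232+(y+.5)/8-.5); t=lambda x,y:(248+(x-400+.5)/8-.5,162+(y+.5)/8-.5)
for ps,pt in(((68,210),(462,67)),((73,222),(464,70)),((72,222),(465,71))):
    o1,d1=ray(S,*s(*ps));o2,d2=ray(T,*t(*pt))
    k=np.linalg.lstsq(np.c_[d1,-d2],o2-o1,rcond=None)[0];a=o1+k[0]*d1;b=o2+k[1]*d2;m=(a+b)/2
    print('tri',m,np.linalg.norm(a-b),'X',m[:2]@X,'Y',m[:2]@Y, [atz(c,*u,z)[:2]@Y for c,u in((S,s(*ps)),(T,t(*pt))) for z in(.048,.053,.058)])
# fine handle fit, jointly (gauge X fixed at .5105)
for f,r in(('top0',(265,180,295,205)),('side0',(280,228,310,262))):
    c=load(f);m=mask(f,r,th=48)
    for gx in(.509,.511,.513):
        print(f,gx,max(((k:=sil(c,r,gx*X+y*Y,m.shape,z0))&m).sum()/(k|m).sum()+1j*0 and (((k&m).sum()/(k|m).sum()),round(y,4),z0) for y in np.arange(.188,.204,.0005) for z0 in(.02,.03,.04,.05)))
# scale end: gauge y of scale start/pointer
print('pointer at scale top view',[atz(T,*t(x,y),.046)[:2]@Y for x,y in((640,190),(655,165))])
```

```text
tri [0.62045539 0.17799204 0.0517713 ] 0.0018281138437647902 X 0.5761130406927286 Y 0.29110105859874 [np.float64(0.29014314237155636), np.float64(0.29204612664639434), np.float64(0.29394911092123244), np.float64(0.2912283307341564), np.float64(0.29029438767857974), np.float64(0.28936044462300303)]
tri [0.61970126 0.17805671 0.04455479] 0.0009664890624403338 X 0.5753601502504285 Y 0.2910232781726793 [np.float64(0.2925801131215411), np.float64(0.29447316249268773), np.float64(0.29636621186383444), np.float64(0.2900781128742489), np.float64(0.28914842794360385), np.float64(0.2882187430129587)]
tri [0.61973151 0.17788849 0.04417004] 0.0019170592403170185 X 0.5754213854638857 Y 0.2908636985947592 [np.float64(0.2928147340627242), np.float64(0.2947068269445676), np.float64(0.2965989198264112), np.float64(0.2895482524658586), np.float64(0.28862052908692803), np.float64(0.28769280570799743)]
top0 0.509 (np.float64(0.8594950603732162), np.float64(0.196), 0.05)
top0 0.511 (np.float64(0.8758799555390886), np.float64(0.1955), 0.05)
top0 0.513 (np.float64(0.779887482419128), np.float64(0.196), 0.05)
side0 0.509 (np.float64(0.8531291317761128), np.float64(0.197), 0.03)
side0 0.511 (np.float64(0.8636464579169443), np.float64(0.197), 0.03)
side0 0.513 (np.float64(0.8334424798079022), np.float64(0.197), 0.03)
pointer at scale top view [np.float64(0.2025151420589057), np.float64(0.19813121239280487)]
```

Call:
arm_command(translation=[[0,-1,0],[0,-1,0],[0,-0.9,0],[0,-0.5,0],[0,-0.1,0]], twist=[0,0,0,0,0])

```text
time_s: 15.08
tool_pos: [0.5565, 0.1815, 0.0667]
tool_rot: [177.3, 0.2, -11.8]
force: [-0.5, -4.3, 1.8]
grip_width: 0.028
```

```bash
cat > chk.py <<'E'
from h import *
from fit import X,Y
o=telemetry.get_obs();q=o['tool_pos'][:2]-np.array([.5403,.0962]);print('moved',q@X,q@Y,'rest',.0948-q@Y,o['tool_rot'],o['force'],o['grip_width'],o['time_s'],np.abs(o['joint_velocities']).max())
E
python3 chk.py
```

```text
moved -0.00010116335389862355 0.08686504977743215 rest 0.00793495022256785 [177.32719892   0.19726145 -11.75491245] [-0.52382528 -4.26671173  1.7841038 ] 0.027976830840874375 15.075 0.6493126510984936
```

Call:
arm_command(translation=[[0,-0.7,0],[0,-0.3,0],[0,-0.2,0],[0,-0.1,0],[0,-0.1,0]], twist=[-0.5,0,0,0,0])

```text
time_s: 15.7
tool_pos: [0.5578, 0.1884, 0.0667]
tool_rot: [176.9, 0.4, -11.6]
force: [-1.4, -5.5, 3.2]
grip_width: 0.0278
```

```bash
python3 chk.py; python3 -c "
from h import *
c=snap('side','s7');d=snap('top','t7')
a=c['img'][225:285,230:295];b=d['img'][150:205,235:300]
r=lambda i:cv2.resize(i,None,fx=6,fy=6,interpolation=cv2.INTER_CUBIC)
o=np.zeros((360,780,3),np.uint8);o[:,:390]=r(a);o[:330,390:]=r(b);cv2.imwrite('pics/z7.png',np.clip(o*1.3,0,255).astype(np.uint8))"; python3 chk.py
```

```text
moved -0.00013754923475471637 0.09388526769047854 rest 0.0009147323095214516 [176.90914853   0.43641499 -11.58384126] [-1.38660828 -5.47679616  3.17111553] 0.02777072372688418 15.7 0.5383435084136207
moved -0.00017857981885509994 0.09393123225856924 rest 0.0008687677414307565 [176.90642866   0.43927476 -11.57540495] [-1.11001019 -5.45128441  3.16095414] 0.02722776768635998 15.8 0.14529442683108473
```

View pics/z7.png

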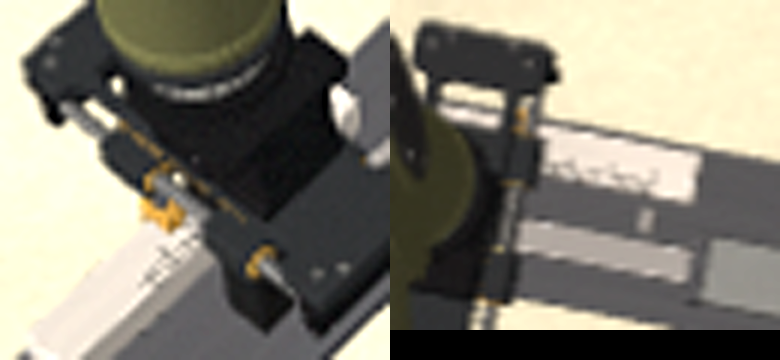

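```bash
python3 -c "
from h import *
from fit import X,Y
S=load('side0')
for z in(.02,.035):
  h=atz(S,296.1,258.4,z)[:2]
  for p in((282.1,272.4),(274.6,280.2)):
    d=atz(S,*p,z)[:2]-h;print(z,d@X,d@Y)
# silhouette left/bottom corner automatic: shift match of lower handle part by template
a=cv2.imread('pics/side0.png');b=cv2.imread('pics/s7.png')
U=lambda i:cv2.resize(i,None,fx=8,fy=8,interpolation=cv2.INTER_CUBIC)
t=U(a[249:262,286:304]);w=U(b[266:288,258:290]);r=cv2.matchTemplate(w,t,cv2.TM_CCOEFF_NORMED);_,v,_,l=cv2.minMaxLoc(r);sh=np.array(l)/8+[258-286,266-249];print(v,sh)
d=atz(S,296.1+sh[0],258.4+sh[1],.025)[:2]-atz(S,296.1,258.4,.025)[:2];print(d@X,d@Y)"
```

```text
0.02 -0.001394420817126799 0.061493517383498404
0.02 -0.0028112071314623926 0.0942330485859176
0.035 -0.0013777473813498513 0.060758224134725175
0.035 -0.002777592830108021 0.09310628063728277
0.7223790287971497 [-22.875  22.125]
-0.0005596435576265338 0.09716929220674689
```

```bash
python3 -c "
from chk import *
print(env.sign_off())"
```

```text
moved -0.00017857981885509994 0.09393123225856924 rest 0.0008687677414307565 [176.90642866   0.43927476 -11.57540495] [-1.11001019 -5.45128441  3.16095414] 0.02722776768635998 15.8 0.14529442683108473
the job is handed in; nothing more can be done
None
```

I turned the knob clockwise to its stop, let it spring back, squeezed the handle and button, and drew the arm out about 94–95 mm. The job was handed in at 15.8 s while still holding it there.

- **Knob:** the wrist torque jumped to about 0.38 N·m at the stop. The top picture taken after release shows the knob back at rest.
- **Squeeze:** the fingers read 27–28 mm wide, which is the fully squeezed width. The grip is set to 22 N, and the spring pulls with about 5.5 N.
- **Position:** triangulating the rider gave a target of 94.8 mm. The tool had moved 93.9 mm, or about 94.7 mm at the grasp allowing for a tool tilt of about 3°. Two image checks of the handle's foot gave 93–94 mm and 97 mm (a weak match, score 0.72). All of these are within the 4 mm tolerance.
- **Not confirmed:** the gripper hid the pointer at the end, so I did not see it level with the rider directly. The rider was partly hidden too, but what showed of it was within about a pixel of its earlier place. I did not check the other things on the bench one by one, but the wrist readings showed no unexpected force.

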